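Weight two glued parts on the curing plates

TASK

Set up two glued joints to cure under weight. On the plate with the blue pad, lay the aluminium fixture block flat in the middle of the pad, the orange chip carrier flat and centred on top of the block, and the brass weight upright and centred on the carrier; on the plate with the yellow pad, lay the small black gel box in the middle of the pad with the squat silver steel weight standing upright at the centre of the box. Leave the two vials and the covered dish standing where they are.

Things in the scene. Friction and masses are not known exactly. Their poses are not given: they have to be found in the camera images.
- blue_pad (a point): centre of the top face of the blue pad, 62 x 62 mm, on a fixed pale aluminium plate 90 x 90 mm; this point is 12 mm above the table, the plate's bare rim 10 mm above it; x and y along the plate's edges, z up. A tall microscope stands straight ahead of the robot, its front about 0.7 m from the base axis: reach things at the back outward from the front, not by a sideways sweep
- yellow_pad (a point): centre of the top face of the yellow pad on the second, otherwise equal plate (90 x 90 mm, pad 62 x 62 mm, top 12 mm above the table); x and y along the plate's edges, z up
- fixture_block: loose pale, near-white aluminium block with three small dark holes in its top, 30 (x) x 50 (y) x 25 (z) mm, about 0.12 kg; origin at the centre of its underside, z up
- chip_carrier: loose flat orange-red chip carrier with a dark square chip in the middle, 28 (x) x 34 (y) x 6 (z) mm, about 20 g; origin at the centre of its underside, z up
- brass_weight: loose upright brass cylinder weight, 23 mm diameter, 37 mm tall with its knob, about 0.1 kg; to be gripped round the body in its lower 20 mm; origin at the centre of its underside, z up
- gel_box: loose flat square black box with a clear lid (dark grey from above, with a small pale label; shut, does not open), 46 (x) x 46 (y) x 15 (z) mm, about 30 g; origin at the centre of its underside, z up
- steel_weight: loose squat silver steel weight, upright: a plain cylinder 32 mm in diameter and 18 mm high with a small knob (18 mm diameter) on top, 32 mm tall in all, about 0.12 kg; to be gripped round the body; origin at the centre of its underside, z up
- dish: loose covered clear dish, 61 mm diameter, 13 mm high, not part of the job: stays where it is; origin at the centre of its underside
- black_cap_vial: loose small glass vial with a black cap, 24 mm diameter, 50 mm tall, upright, not part of the job: stays where it is; origin at the centre of its underside
- white_cap_vial: loose small glass vial with a white cap, 24 mm diameter, 50 mm tall, upright, not part of the job: stays where it is; origin at the centre of its underside
There are look-alikes about, which are no part of the job. Of the things that look like the fixture_block, the smaller one is meant. What is shaped like the gel_box but purple is not meant.

How it is judged:
By the outcome, as a careful person would: the job done as asked, in the order asked, and still so for the second after the job is handed in, with the robot touching nothing.
It also fails if it takes over 120 s, if anything falls off the work surface, if the arm or the gripper's body presses on something with over 40 N, if the wrist force passes 120 N, or if a joint passes its speed limit or range.

ROBOT

A 6-joint arm with a two-finger parallel gripper is mounted at the origin on a cart in front of the work surface, level with it; the furniture and walls round the work are solid. World frame = base frame: x ahead of the robot, y to its left, z up, the work surface at z = 0. Lengths are in mm, angles in rad, forces in N, time in s.
With the tool pointing down it reaches from about 350 to 950 mm from the base axis. Payload 17.4 kg.
Tool frame: the origin (TCP) lies midway between the tips of the shut fingers; the grasp point (between the pads) lies 19 mm behind it; z points along the fingers, y is the line along which they close (so a half turn about z gives the same grasp; the last joint's range is limited). The gripper opens to 93 mm and grips with 3 to 60 N. Pads are 15 mm wide; open, the fingers measure 128 mm over their backs; the gripper's body (75 mm by 188 mm) begins 65 mm behind the grasp point.
Start: joints at [-1.188, 0.116, 1.442, -0, 1.584, -0.038], TCP at [275.723, -616.124, 218.646] pointing down, gripper open.
Joint ranges: [-2.83, 2.83], [-0.83, 2.19], [0.07, 2.5], [-1.14, 4.28], [0.01, 3], [-2.97, 2.97]. Speed limits (rad/s): [1.89, 1.89, 2.22, 3.14, 3.14, 3.14].

INTERFACE

Orientations are given as [roll, pitch, yaw] about the fixed x, y, z axes, in that order (R = Rz(yaw) Ry(pitch) Rx(roll)).
In Python, from workcell import env, capture, camera_info gives the robot as it stands.
- The arm moves only by the tool jog_arm, called by a JSON object that holds its "op" and its "data", one argument or row to a line. Schema: {"type":"object","properties":{"deltas":{"type":"array","items":{"type":"object","properties":{"sx":{"type":"number"},"sy":{"type":"number"},"sz":{"type":"number"},"ax":{"type":"number"},"ay":{"type":"number"},"az":{"type":"number"}},"additionalProperties":false},"minItems":1,"maxItems":20},"finger_gap":{"type":"number"},"grip_n":{"type":"number"},"only":{"type":"string"},"quiet":{"type":"boolean"},"lines":{"type":"string"}},"required":["deltas"],"additionalProperties":false}. deltas is a list of rows, 1 to 20 of them, each an object with the fields sx, sy, sz (the shift in shares of the most that a row can go, 1 being 50 mm), ax, ay, az (a rotation vector in units of 0.25 rad); a field left out counts as zero; each row shifts and turns the commanded pose from where the row before left it, along the tool's axes as they then stand; what a row does not reach is not made up. A row lasts 1/10 s, in which the tool goes at most 50 mm and 0.15 rad, less where a joint would pass 70% of its speed; a pose out of reach is approached as far as the arm can. finger_gap is the finger opening in mm, set as the call begins (left out keeps the last). The fingers move at their own pace and stop on an object; grip_n is the grip in N (left out, the last holds). Time passes only in rows, so rows that do not move let the fingers close. The tool returns the time, the measured TCP pose, the force, the opening and the grip force at its end. only (a regular expression) keeps the lines of the reply that match it, lines (a string "A,B") keeps lines A to B, and quiet returns only ok. Input that does not fit is refused with a message, and nothing moves.
- env.get_obs(): the state, without advancing time (a new reading comes with each control period).
- capture(name): name is "side" or "top" or "wrist"; returns the picture (400x640x3 uint8, red, green, blue); there is no depth.
- camera_info(name): a dict with "fx", "fy", "cx", "cy" (pixels), "T" (4x4, takes a point from camera to world coordinates). Camera axes: x right, y up, looking along -z (the intrinsics and any distortion apply to the point x, -y, -z); pixel columns grow to the right and rows downward; lengths in mm; the calibration is good to about 2 mm. A picture is of the moment at which its call begins: read the wrist's pose just before it. camera_info takes no time and is no camera call; for the wrist camera it gives the pose at the moment of the call.
- env.close_job(): hands the job in; it is judged then, once.
The state is a dict: "time_s": time; "qpos": joint angles; "joint_velocities": joint speeds; "joint_torque": joint torques, N m; "tool_pos": TCP position; "eef_rot": TCP orientation; "ft_force": force on the tool from outside, world axes, zero at the start; "ft_torque": the same for the moment, N m; "grip_width": finger opening in mm; "grasp_force": force on a finger pad.
Only numpy, scipy, OpenCV 4.12 (cv2) and the standard library are available. Lean on these libraries where they do the work, as an engineer would, in place of code of your own. Each camera call takes 0.05 s, during which the arm holds its last target. There are 200 camera calls.

## Working session

There is one attempt and no reset: what is moved stays moved. The work goes in short steps, Python scripts to look and compute and a tool call to move; the robot and the scene stay as the last step left them, time stands still between calls to the robot, and variables do not carry over. Pictures are saved under pics/ and viewed, at most 14 in all, crops included, and the job is handed in when it is done.

```bash
ls; mkdir -p pics; python3 - <<'E'
from workcell import env,capture,camera_info
import cv2,numpy as np
for n in("side","top","wrist"):
    i=camera_info(n);print(n,{k:(np.round(v,3).tolist()) for k,v in i.items()})
    if n!="wrist": cv2.imwrite(f"pics/{n}0.png",capture(n)[:,:,::-1])
o=env.get_obs();print(o)
E
```

```text
pics
side {'fx': 498.96, 'fy': 498.96, 'cx': 316.09, 'cy': 205.085, 'T': [[-1.0, 0.002, 0.005, 582.525], [0.004, -0.468, 0.884, 1056.098], [0.005, 0.884, 0.468, 618.457], [0.0, 0.0, 0.0, 1.0]]}
top {'fx': 432.3, 'fy': 432.3, 'cx': 319.102, 'cy': 202.076, 'T': [[0.009, 0.993, -0.115, 443.28], [-1.0, 0.01, 0.011, -16.395], [0.012, 0.115, 0.993, 1217.668], [0.0, 0.0, 0.0, 1.0]]}
wrist {'fx': 344.859, 'fy': 344.859, 'cx': 317.659, 'cy': 201.796, 'T': [[0.41, 0.874, 0.262, 348.887], [-0.912, 0.393, 0.117, -584.519], [-0.0, -0.287, 0.958, 382.301], [0.0, 0.0, 0.0, 1.0]]}
{'time_s': 0.1, 'qpos': array([-1.18779386e+00,  1.16452795e-01,  1.44221191e+00,  1.25191065e-06,
        1.58398578e+00, -3.77905161e-02]), 'joint_velocities': array([ 2.63565610e-04, -3.25050983e-03, -2.39141571e-03, -1.09266495e-03,
       -1.25056956e-03, -7.35094316e-06]), 'joint_torque': array([ 1.59047529e-03, -7.22897243e+01, -6.23866081e+01,  7.80625851e-02,
        2.27970531e-02, -7.36824950e-05]), 'tool_pos': array([ 275.65634831, -615.94705779,  217.96068321]), 'eef_rot': array([-3.14053562e+00, -4.12174577e-05,  4.20792982e-01]), 'ft_force': array([ 0.58749482, -0.31534629, -0.84795982]), 'ft_torque': array([-0.00523851,  0.02867289,  0.00601199]), 'grasp_force': 0.0, 'grip_width': 92.59843430452152}
```

View pics/top0.png

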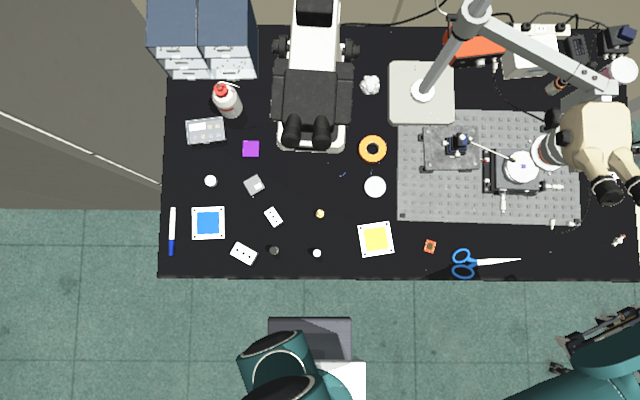

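View pics/side0.png

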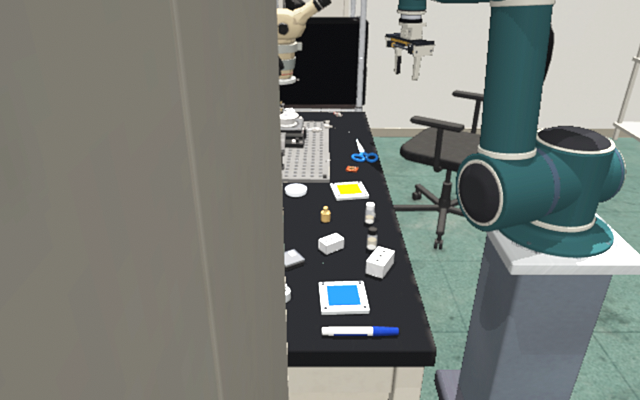

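The top view shows both plates: blue at (208,223) and yellow at (376,239). 
- **Block:** candidates are (273,217), the smaller, and (243,253), the larger. 
- **Gel box:** grey at (254,185) versus purple at (251,149). 
- **Carrier:** orange at (430,246). The orange ring at (372,149) is not it. 
- **Brass weight:** (320,213). 
- **Steel weight or dish:** (210,181) and (375,187). The dish should be the larger one. 
- **Vials:** (273,250) and (317,253).

The side view agrees. Next I'll work out rough positions and take closer crops.

```bash
cat > h.py <<'E'
from workcell import env,capture,camera_info
import cv2,numpy as np
def ray(i,u,v):
    d=np.array([(u-i["cx"])/i["fx"],-(v-i["cy"])/i["fy"],-1]); T=np.array(i["T"]); return T[:3,3],T[:3,:3]@d
def at(i,u,v,z):
    o,d=ray(i,u,v); return o+d*(z-o[2])/d[2]
def proj(i,p):
    T=np.array(i["T"]); c=T[:3,:3].T@(np.asarray(p,float)-T[:3,3]); return np.array([i["cx"]+i["fx"]*c[0]/-c[2], i["cy"]-i["fy"]*c[1]/-c[2]])
def tri(rays):
    A=0;b=0
    for o,d in rays:
        d=d/np.linalg.norm(d);P=np.eye(3)-np.outer(d,d);A=A+P;b=b+P@o
    x=np.linalg.solve(A,b); return x,[float(np.linalg.norm((np.eye(3)-np.outer(d,d)/(d@d))@(x-o))) for o,d in rays]
E
python3 - <<'E'
from h import *
i=camera_info("top")
for n,u,v,z in [("blue",208,223,12),("yel",376,239,12),("blkS",273,217,25),("blkL",243,253,30),("carrier",430,246,6),("brass",320,213,37),("gel",254,185,15),("purple",251,149,15),("c1",210,181,32),("c2",375,187,13),("vb",273,250,50),("vw",317,253,50)]:
    print(n,at(i,u,v,z).round())
I=capture("top")[:,:,::-1]
c=I[130:280,160:460]
cv2.imwrite("pics/topc.png",cv2.resize(c[:,:],None,fx=2.66,fy=2.66,interpolation=cv2.INTER_CUBIC))
E
```

```text
blue [521. 279.  12.]
yel [ 481. -189.   12.]
blkS [538.  97.  25.]
blkL [439. 176.  30.]
carrier [ 463. -341.    6.]
brass [550. -32.  37.]
gel [629. 154.  15.]
purple [732. 165.  15.]
c1 [636. 273.  32.]
c2 [ 627. -187.   13.]
vb [448.  93.  50.]
vw [441. -25.  50.]
```

View pics/topc.png

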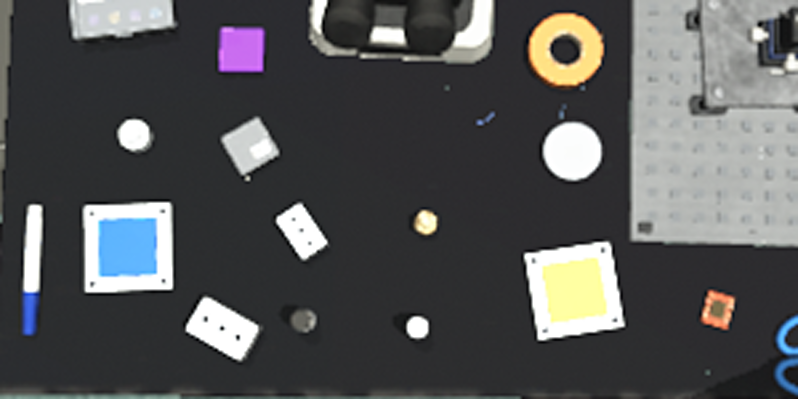

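The crop confirms the choices:
- **Block:** the smaller one at (300,231), not the larger at (222,328).
- **Gel box:** grey with a label at (250,146).
- **Steel weight:** (134,135). The dish is the bigger disc at (572,151).

Next is a survey with the wrist camera.

The rows are not in the units I measure in: shifts go in shares of 50 mm and turns go in units of 0.25 rad. I convert before sending: 22 mm is 0.44, -38 mm is -0.76, 0.14 rad is 0.56.

{"op": "jog_arm", "data": {
  "deltas": [
    {"az":0.56},
    {"az":0.56},
    {"az":0.56},
    {"sx":0.44,"sy":-0.76},
    {"sx":0.44,"sy":-0.76},
    {"sx":0.44,"sy":-0.76},
    {"sx":0.44,"sy":-0.76},
    {"sx":0.44,"sy":-0.76},
    {"sx":0.44,"sy":-0.76},
    {"sx":0.44,"sy":-0.76},
    {"sx":0.44,"sy":-0.76},
    {"sx":0.44,"sy":-0.76},
    {},
    {}
  ]
}}

```text
time_s: 1.55
tool_pos: [473.7, -273.3, 218.6]
eef_rot: [3.141, 0.0, 0.003]
ft_force: [-0.4, -0.5, 0.2]
grip_width: 93.5
grasp_force: 0.0
```

```bash
cat >> h.py <<'E'
import pickle
def snap(tag):
    i=camera_info("wrist");o=env.get_obs();I=capture("wrist")
    pickle.dump((i,I,o),open(f"pics/{tag}.pkl","wb")); cv2.imwrite(f"pics/{tag}.png",I[:,:,::-1])
    print(tag,o["time_s"],o["tool_pos"].round(1),o["eef_rot"].round(4)); return i,I
def load(tag): return pickle.load(open(f"pics/{tag}.pkl","rb"))
E
python3 -c "
from h import *
snap('w1')"
```

```text
w1 1.55 [ 473.7 -273.3  218.6] [3.1415e+00 2.0000e-04 2.7000e-03]
```

In the tool's units: -45 mm is -0.9.

{"op": "jog_arm", "data": {
  "deltas": [
    {"sy":-0.9},
    {"sy":-0.9},
    {"sy":-0.9},
    {"sy":-0.9},
    {"sy":-0.9},
    {},
    {}
  ]
}}

```text
time_s: 2.3
tool_pos: [473.2, -49.3, 218.7]
eef_rot: [3.141, -0.0, 0.001]
ft_force: [-0.5, -0.4, 0.6]
grip_width: 93.1
grasp_force: 0.0
```

```bash
python3 -c "
from h import *
snap('w2')"
```

```text
w2 2.3 [473.2 -49.3 218.7] [ 3.1413e+00 -2.0000e-04  1.3000e-03]
```

{"op": "jog_arm", "data": {
  "deltas": [
    {"sx":0.1,"sy":-0.9},
    {"sx":0.1,"sy":-0.9},
    {"sx":0.1,"sy":-0.9},
    {"sx":0.1,"sy":-0.9},
    {"sx":0.1,"sy":-0.9},
    {},
    {}
  ]
}}

```text
time_s: 3.05
tool_pos: [498.6, 175.1, 218.1]
eef_rot: [3.141, 0.001, 0.0]
ft_force: [0.1, -0.8, 0.7]
grip_width: 92.9
grasp_force: 0.0
```

```bash
python3 -c "
from h import *
snap('w3')"
```

```text
w3 3.05 [498.6 175.1 218.1] [3.1409e+00 9.0000e-04 4.0000e-04]
```

View pics/w1.png

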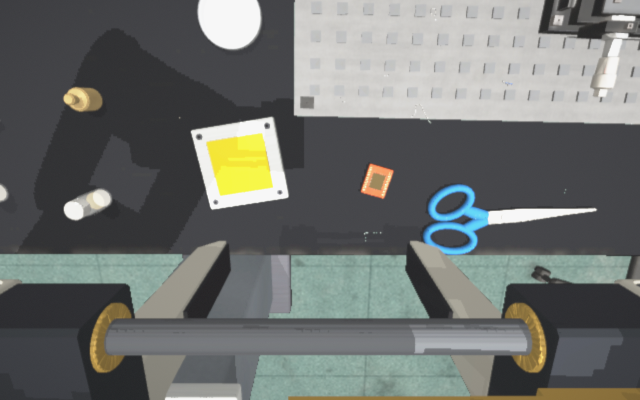

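View pics/w3.png

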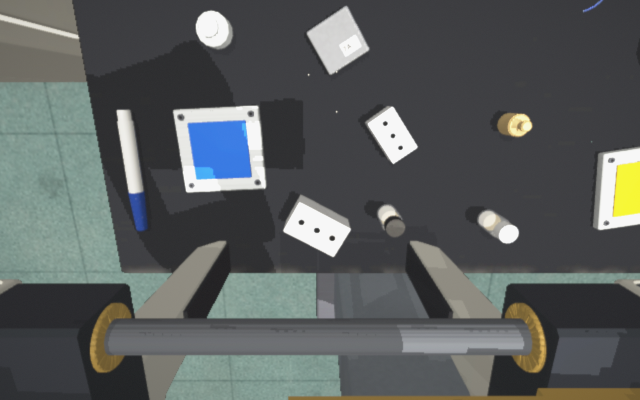

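w1 shows the yellow plate (240,163), carrier (377,181), brass weight (83,99), dish (230,20) and white-cap vial (88,204). w3 shows the blue plate (220,149), steel weight (214,30), gel box (338,40), small block (391,135), big block (317,226), brass weight (513,125) and both vials (390,220), (498,226). Next I'll fit outlines and overlay them.

```bash
cat > seg.py <<'E'
from h import *
def quad(I,roi,f):
    u0,v0,u1,v1=roi; c=I[v0:v1,u0:u1]; hsv=cv2.cvtColor(c,cv2.COLOR_RGB2HSV).astype(int)
    m=f(hsv[...,0],hsv[...,1],hsv[...,2]).astype(np.uint8)*255
    m=cv2.morphologyEx(m,cv2.MORPH_CLOSE,np.ones((3,3)))
    cs,_=cv2.findContours(m,cv2.RETR_EXTERNAL,cv2.CHAIN_APPROX_NONE); k=max(cs,key=cv2.contourArea)
    return cv2.convexHull(k)[:,0,:]+np.array([u0,v0])
def metric(i,hull,z):
    p=np.array([at(i,u,v,z)[:2] for u,v in hull],np.float32); r=cv2.minAreaRect(p); return r
def draw(I,i,r,z,roi,s=3):
    u0,v0,u1,v1=roi;c=cv2.resize(I[v0:v1,u0:u1,::-1],None,fx=s,fy=s,interpolation=cv2.INTER_CUBIC)
    b=np.array([proj(i,[*p,z]) for p in cv2.boxPoints(r)]); b=((b-[u0,v0]+.5)*s).astype(int)
    cv2.polylines(c,[b],True,(0,0,255),1); return c
E
python3 - <<'E'
from seg import *
W=lambda h,s,v:(v>195)&(s<40)
L=lambda h,s,v:(v>100)
J=[("bluepad","w3",(175,105,270,195),lambda h,s,v:(h>95)&(h<125)&(s>120),12),
("blueplate","w3",(170,100,272,197),lambda h,s,v:v>120,10),
("block","w3",(355,95,425,170),W,25),
("gel","w3",(295,0,380,80),L,15),
("carrier","w1",(355,155,400,205),lambda h,s,v:(s>120)&(v>80)&(h<30),6),
("yelpad","w1",(190,115,290,212),lambda h,s,v:(h>20)&(h<40)&(s>120),12),
("yelplate","w1",(185,110,293,214),lambda h,s,v:v>120,10)]
T=[]
for n,t,roi,f,z in J:
    i,I,o=load(t);q=quad(I,roi,f);r=metric(i,q,z);print(n,np.round(r[0],1),np.round(r[1],1),round(r[2],1))
    c=draw(I,i,r,z,roi,2.4);k=np.zeros((262,262,3),np.uint8);c=c[:262,:262];k[:c.shape[0],:c.shape[1]]=c;T.append(k)
i,I,o=load("w3");k=np.zeros((262,262,3),np.uint8);c=cv2.resize(I[0:65,180:245,::-1],(262,262),interpolation=cv2.INTER_CUBIC);T.append(c)
i,I,o=load("w3");c=cv2.resize(I[93:158,482:547,::-1],(262,262),interpolation=cv2.INTER_CUBIC);T.append(c)
m=np.vstack([np.hstack(T[a:a+3]) for a in(0,3,6)]);cv2.imwrite("pics/m1.png",cv2.resize(m,(600,600)))
E
```

```text
bluepad [525.1 278.4] [60.5 60.5] 2.9
blueplate [525.2 278.2] [90.2 90.9] 3.0
block [542.9  97.3] [50.2 30.3] 35.0
gel [632.2 153.8] [47.4 46.5] 31.5
carrier [ 465.8 -340.7] [28.9 34.9] 74.0
yelpad [ 484.7 -190.5] [60.  60.6] 9.3
yelplate [ 484.4 -190.6] [90.6 91.1] 9.4
```

View pics/m1.png

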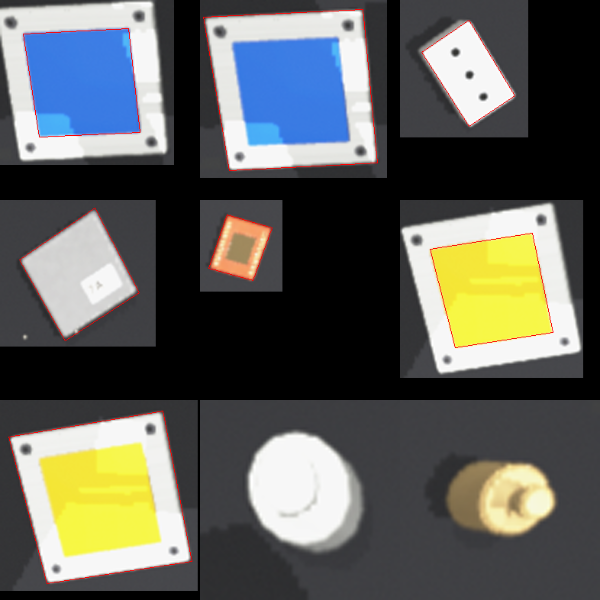

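Overlay outlines fit: block (542.9, 97.3) with its long axis at 35°, gel box (632.2, 153.8), carrier (465.8, −340.7), blue plate (525.1, 278.3) at 3°, and yellow plate (484.5, −190.5) at 9.4°. The measured sizes match at the assumed heights. I'll check heights from two views, then move over the block.

{"op": "jog_arm", "data": {
  "deltas": [
    {"sx":0.44,"sy":0.78},
    {"sx":0.44,"sy":0.78,"az":-0.44},
    {"sz":0.8,"az":-0.56},
    {"sz":0.8,"az":-0.56},
    {"sz":0.8,"az":-0.48},
    {"sz":0.6,"az":-0.4},
    {},
    {}
  ],
  "finger_gap": 60,
  "grip_n": 20
}}

```text
time_s: 3.9
tool_pos: [542.5, 96.7, 69.7]
eef_rot: [3.141, -0.0, 0.606]
ft_force: [-0.4, 0.8, -0.4]
grip_width: 60.0
grasp_force: 0.0
```

```bash
python3 - <<'E'
from seg import *
i1,I1,_=load("w1");i2,I2,_=load("w2");i3,I3,_=load("w3")
def h(ia,ca,ib,cb): x,r=tri([ray(ia,*ca),ray(ib,*cb)]);print(x.round(1),np.round(r,1))
# predict where things land in w2, segment there, compare centroids (undistorted centroid of quad corners)
W=lambda h,s,v:(v>195)&(s<40)
def cen(I,roi,f):
    q=quad(I,roi,f);r=cv2.minAreaRect(q.astype(np.float32));return r[0]
def roi(i,p,n):
    u,v=proj(i,p).astype(int);return (max(u-n,0),max(v-n,0),u+n,v+n)
Y=lambda h,s,v:(h>20)&(h<40)&(s>120)
h(i1,cen(I1,roi(i1,[484.5,-190.5,12],60),Y),i2,cen(I2,roi(i2,[484.5,-190.5,12],60),Y))
h(i3,cen(I3,roi(i3,[543,97,25],35),W),i2,cen(I2,roi(i2,[543,97,25],35),W))
L=lambda h,s,v:v>100
h(i3,cen(I3,roi(i3,[632,154,15],42),L),i2,cen(I2,roi(i2,[632,154,15],42),L))
E
```

```text
[ 485.4 -189.5   11.5] [0.3 0.3]
[542.9  96.7  22.1] [0.3 0.3]
[633.2 153.5  12. ] [0.3 0.3]
```

The two-view heights are 11.5, 22 and 12 mm, which agree with the text to within about 3 mm. Next: descend and grip the block.

In the tool's units: 25 mm is 0.5, 15 mm is 0.3.

{"op": "jog_arm", "data": {
  "deltas": [
    {"sz":0.5},
    {"sz":0.5},
    {"sz":0.3},
    {},
    {}
  ]
}}

```text
time_s: 4.4
tool_pos: [543.0, 98.0, 5.2]
eef_rot: [3.141, -0.001, 0.61]
ft_force: [0.3, -0.1, 0.5]
grip_width: 59.8
grasp_force: 0.0
```

{"op": "jog_arm", "data": {
  "deltas": [
    {},
    {},
    {},
    {},
    {},
    {}
  ],
  "finger_gap": 20,
  "grip_n": 25
}}

```text
time_s: 5.0
tool_pos: [542.3, 98.1, 3.9]
eef_rot: [3.141, -0.0, 0.611]
ft_force: [-1.2, 0.1, 3.8]
grip_width: 29.9
grasp_force: 25.0
```

{"op": "jog_arm", "data": {
  "deltas": [
    {"sz":-0.4},
    {"sz":-0.8},
    {"sz":-0.8},
    {}
  ]
}}

```text
time_s: 5.4
tool_pos: [544.3, 98.4, 109.2]
eef_rot: [3.138, -0.007, 0.611]
ft_force: [-0.6, -0.3, -0.5]
grip_width: 29.9
grasp_force: 25.0
```

In the tool's units: -39.5 mm is -0.79, 22 mm is 0.44, -0.1265 rad is -0.506.

{"op": "jog_arm", "data": {
  "deltas": [
    {"sx":0.44,"sy":-0.79},
    {"sx":0.44,"sy":-0.79},
    {"sx":0.44,"sy":-0.79},
    {"sx":0.44,"sy":-0.79},
    {"az":-0.506},
    {"az":-0.506},
    {"az":-0.506},
    {"az":-0.506},
    {"az":-0.506},
    {"az":-0.506},
    {"az":-0.506},
    {"az":-0.506},
    {"sz":0.5},
    {"sz":0.5},
    {},
    {},
    {}
  ]
}}

```text
time_s: 7.1
tool_pos: [524.1, 278.2, 54.8]
eef_rot: [3.14, -0.001, 1.623]
ft_force: [0.5, -0.3, -0.7]
grip_width: 29.8
grasp_force: 25.0
```

```bash
python3 -c "
from h import *
snap('p1'); print(proj(camera_info('wrist'),[525.1,278.3,12]))"
```

```text
p1 7.1 [524.1 278.2  54.8] [ 3.1404e+00 -5.0000e-04  1.6228e+00]
[318.68272286 226.71047858]
```

View pics/p1.png

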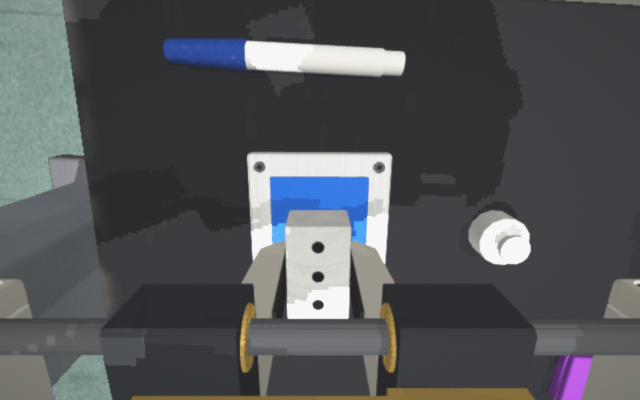

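Picture p1: block held, middle hole at (318,276). The plate's far edge runs from (249,153) to (390,153), and the pad's far edge from (271,178) to (368,178).

```bash
python3 - <<'E'
from h import *
i,I,o=load("p1")
for u,v in[(317.5,247),(318,276.5),(318,304.5)]: print(at(i,u,v,75.9).round(1))
a,b=at(i,248.5,153,10),at(i,390.5,153,10);print(a,b,np.linalg.norm(a-b)); c=(a+b)/2; e=(b-a)/np.linalg.norm(b-a); n=np.array([e[1],-e[0],0])
for s in(45,-45): print("plate c",(c+s*n).round(1))
a,b=at(i,270.5,177.5,12),at(i,368.5,177.5,12);print(np.linalg.norm(a-b),((a+b)/2+31*n).round(1),((a+b)/2-31*n).round(1))
E
```

```text
[523.4 292.8  75.9]
[524.5 277.9  75.9]
[525.3 263.1  75.9]
[479.90258679 322.99768939  10.        ] [566.04623196 327.58915477  10.        ] 86.26592118385855
plate c [525.4 280.4  10. ]
plate c [520.6 370.2  10. ]
60.196074158822164 [525.4 279.6  12. ] [522.1 341.5  12. ]
```

In the tool's units: 15 mm is 0.3, 1 mm is 0.02.

{"op": "jog_arm", "data": {
  "deltas": [
    {"sx":0.02,"sy":0.016,"sz":0.3},
    {"sz":0.26},
    {"sz":0.12},
    {"sz":0.06},
    {"sz":0.02},
    {},
    {}
  ]
}}

```text
time_s: 7.85
tool_pos: [524.4, 279.1, 15.9]
eef_rot: [-3.142, 0.0, 1.623]
ft_force: [-3.1, -2.2, 4.6]
grip_width: 29.7
grasp_force: 25.0
```

{"op": "jog_arm", "data": {
  "deltas": [
    {"sz":0.01},
    {"sz":0.01},
    {}
  ]
}}

```text
time_s: 8.15
tool_pos: [524.4, 279.1, 15.9]
eef_rot: [3.142, -0.0, 1.623]
ft_force: [-7.9, -4.5, 16.9]
grip_width: 30.2
grasp_force: 25.0
```

{"op": "jog_arm", "data": {
  "deltas": [
    {"sz":-0.02},
    {},
    {},
    {"sz":-0.4},
    {"sz":-0.8},
    {"sx":-0.4,"sz":-0.8},
    {"sx":-0.6,"sz":-0.8},
    {"sx":-0.6,"sz":-0.8},
    {"sx":-0.6},
    {},
    {}
  ],
  "finger_gap": 55
}}

```text
time_s: 9.25
tool_pos: [530.1, 168.9, 195.3]
eef_rot: [-3.141, -0.0, 1.622]
ft_force: [-0.5, 0.5, 0.2]
grip_width: 55.0
grasp_force: 0.0
```

```bash
python3 - <<'E'
from seg import *
i,I=snap('p2')
def roi(p,n):
    u,v=proj(i,p).astype(int);return (max(u-n,0),max(v-n,0),u+n,v+n)
P=roi([525,278,10],70)
W=lambda h,s,v:(v>120)
q=quad(I,P,W);r=metric(i,q,10);print(np.round(r[0],1),np.round(r[1],1),round(r[2],1))
cv2.imwrite("pics/p2c.png",cv2.resize(I[P[1]:P[3],P[0]:P[2],::-1],None,fx=4,fy=4,interpolation=cv2.INTER_CUBIC));print(P)
E
```

```text
p2 9.25 [530.1 168.9 195.3] [-3.1414e+00 -2.0000e-04  1.6215e+00]
[525.  279.2] [89.4 88.8] 3.0
(np.int64(248), 0, np.int64(388), np.int64(134))
```

View pics/p2c.png

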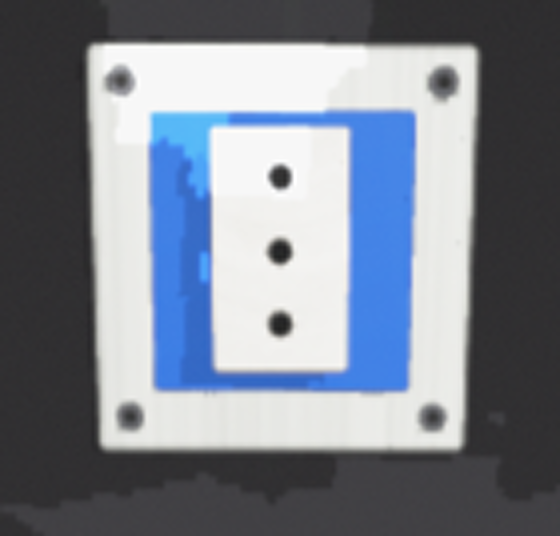

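The crop shows the block on the pad, aligned with it. The holes are at (280,177), (280,251) and (280,324) in the ×4 crop, and the plate centre is fitted at (525.0, 279.2).

```bash
python3 - <<'E'
from seg import *
i,I,o=load('p2')
f=lambda x,y:((x+.5)/4-.5+248,(y+.5)/4-.5)
for p in[(280,177),(279.5,251),(280,324)]: print(at(i,*f(*p),37).round(1))
k=np.array([at(i,*f(*p),37)[:2] for p in[(210,127),(349,127),(349,370),(214,372)]]);print("block",k.mean(0).round(1))
k=np.array([at(i,*f(*p),12)[:2] for p in[(151,111),(415,112),(409,389),(155,390)]]);print("pad",k.mean(0).round(1))
E
```

```text
[523.8 292.4  37. ]
[524.4 277.6  37. ]
[525.3 262.6  37. ]
block [524.7 277.4]
pad [525.  279.2]
```

In the tool's units: -42 mm is -0.84, 35 mm is 0.7, 0.11 rad is 0.44.

{"op": "jog_arm", "data": {
  "deltas": [
    {"sx":-0.84,"sy":-0.15},
    {"sx":-0.84,"sy":-0.15},
    {"sx":-0.84,"sy":-0.15},
    {"sx":-0.84,"sy":-0.15},
    {"sx":-0.84,"sy":-0.15},
    {"sx":-0.84,"sy":-0.15},
    {"sx":-0.84,"sy":-0.15},
    {"sx":-0.84,"sy":-0.15},
    {"sx":-0.84,"sy":-0.15},
    {"sx":-0.84,"sy":-0.15},
    {"sx":-0.84,"sy":-0.15},
    {"sx":-0.84,"sy":-0.15},
    {"sz":0.7,"az":0.44},
    {"sz":0.7,"az":0.44},
    {"sz":0.7,"az":0.44},
    {"sz":0.6},
    {},
    {},
    {}
  ],
  "finger_gap": 60
}}

```text
time_s: 11.2
tool_pos: [467.4, -339.0, 62.5]
eef_rot: [3.14, 0.001, 1.294]
ft_force: [0.3, -0.4, -0.6]
grip_width: 59.8
grasp_force: 0.0
```

{"op": "jog_arm", "data": {
  "deltas": [
    {"sz":0.4},
    {"sz":0.4},
    {},
    {},
    {}
  ]
}}

```text
time_s: 11.7
tool_pos: [467.2, -339.3, 22.6]
eef_rot: [3.139, 0.001, 1.293]
ft_force: [-0.2, 0.6, 0.3]
grip_width: 60.3
grasp_force: 0.0
```

In the tool's units: 8 mm is 0.16, 7 mm is 0.14.

{"op": "jog_arm", "data": {
  "deltas": [
    {"sx":-0.03,"sy":-0.03,"sz":0.16},
    {"sz":0.14},
    {"sz":0.1},
    {},
    {},
    {}
  ]
}}

```text
time_s: 12.3
tool_pos: [464.5, -339.8, 0.3]
eef_rot: [-3.141, -0.0, 1.293]
ft_force: [0.1, 0.2, -0.4]
grip_width: 60.0
grasp_force: 0.0
```

{"op": "jog_arm", "data": {
  "deltas": [
    {},
    {},
    {},
    {},
    {},
    {},
    {}
  ],
  "finger_gap": 20,
  "grip_n": 12
}}

```text
time_s: 13.0
tool_pos: [464.6, -339.8, 0.6]
eef_rot: [-3.142, 0.0, 1.293]
ft_force: [-0.6, -0.8, 0.3]
grip_width: 34.0
grasp_force: 12.0
```

{"op": "jog_arm", "data": {
  "deltas": [
    {"sz":-0.4},
    {"sz":-0.8},
    {"sz":-0.8},
    {"sz":-0.6},
    {},
    {}
  ]
}}

```text
time_s: 13.6
tool_pos: [464.6, -339.9, 130.8]
eef_rot: [3.141, 0.0, 1.293]
ft_force: [0.9, -0.4, -1.3]
grip_width: 33.9
grasp_force: 12.0
```

In the tool's units: 43.5 mm is 0.87, -8 mm is -0.16.

{"op": "jog_arm", "data": {
  "deltas": [
    {"sx":0.87,"sy":-0.16},
    {"sx":0.87,"sy":-0.16},
    {"sx":0.87,"sy":-0.16},
    {"sx":0.87,"sy":-0.16},
    {"sx":0.87,"sy":-0.16},
    {"sx":0.87,"sy":-0.16},
    {"sx":0.87,"sy":-0.16},
    {"sx":0.87,"sy":-0.16},
    {"sx":0.87,"sy":-0.16},
    {"sx":0.87,"sy":-0.16},
    {"sx":0.87,"sy":-0.16},
    {"sx":0.87,"sy":-0.16},
    {"sx":0.87,"sy":-0.16},
    {"sx":0.87,"sy":-0.16},
    {}
  ]
}}

```text
time_s: 15.1
tool_pos: [523.1, 280.2, 128.2]
eef_rot: [-3.139, 0.001, 1.296]
ft_force: [0.2, -0.0, -0.2]
grip_width: 33.9
grasp_force: 12.0
```

{"op": "jog_arm", "data": {
  "deltas": [
    {"az":0.552},
    {"az":0.552},
    {"az":0.552},
    {"az":0.552},
    {"az":0.552},
    {"az":0.552},
    {"az":0.552},
    {"az":0.552},
    {"az":0.552},
    {"sz":0.5},
    {"sz":0.5},
    {},
    {},
    {}
  ]
}}

```text
time_s: 16.5
tool_pos: [524.4, 276.5, 81.7]
eef_rot: [-3.141, -0.001, 0.051]
ft_force: [-0.7, -0.0, 0.4]
grip_width: 33.5
grasp_force: 12.0
```

```bash
python3 -c "
from h import *
snap('p3');print(camera_info('wrist')['T'])"
```

```text
p3 16.5 [524.4 276.5  81.7] [-3.1413e+00 -9.0000e-04  5.0700e-02]
[[ 5.21231589e-02  9.57061406e-01  2.85160730e-01  6.04295288e+02]
 [-9.98640579e-01  4.98348087e-02  1.52802577e-02  2.79474041e+02]
 [ 4.13214478e-04 -2.85569532e-01  9.58357904e-01  2.46278460e+02]
 [ 0.00000000e+00  0.00000000e+00  0.00000000e+00  1.00000000e+00]]
```

View pics/p3.png

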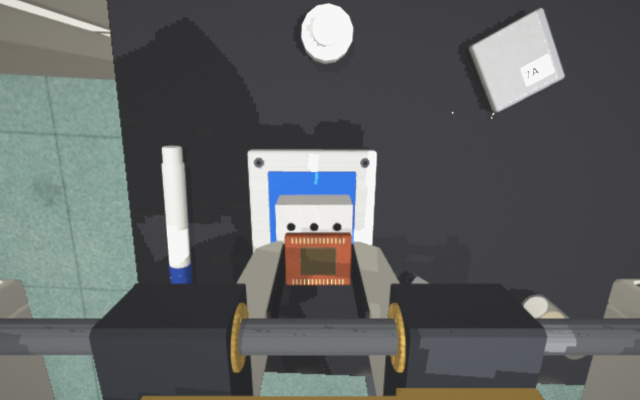

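Picture p3: carrier held, with corners at (286,234), (351,234), (352,285) and (285,286). The block's holes are at (291,227), (314,227) and (337,227).

```bash
python3 - <<'E'
from seg import *
i,I,o=load('p3')
k=np.array([at(i,*p,87.2)[:2] for p in[(285.5,233.5),(351.5,233.5),(352,285.5),(284.5,285.5)]]);print("carrier",k.mean(0).round(1),np.linalg.norm(k[1]-k[0]),np.linalg.norm(k[2]-k[1]))
for p in[(291,227),(314,227),(337,227)]: print(at(i,*p,37).round(1))
P=(225,145,380,300);cv2.imwrite("pics/p3c.png",cv2.resize(I[P[1]:P[3],P[0]:P[2],::-1],None,fx=3.8,fy=3.8,interpolation=cv2.INTER_CUBIC))
E
```

```text
carrier [526.2 274.9] 32.62281282454462 28.939704533548618
[524.1 292.4  37. ]
[524.9 277.5  37. ]
[525.6 262.7  37. ]
```

View pics/p3c.png

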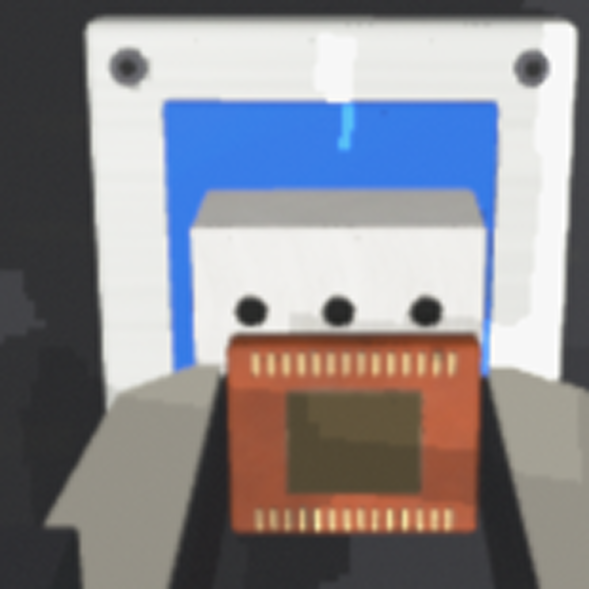

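In the tool's units: -1.2 mm is -0.024, -0.5 mm is -0.01.

{"op": "jog_arm", "data": {
  "deltas": [
    {"sx":-0.01,"sy":-0.024,"sz":0.3},
    {"sz":0.3},
    {"sz":0.16},
    {"sz":0.08},
    {},
    {},
    {}
  ]
}}

```text
time_s: 17.25
tool_pos: [523.5, 277.7, 38.7]
eef_rot: [-3.141, -0.0, 0.051]
ft_force: [-0.2, 0.3, -0.8]
grip_width: 33.7
grasp_force: 12.0
```

{"op": "jog_arm", "data": {
  "deltas": [
    {"sz":0.02},
    {"sz":0.012},
    {},
    {}
  ]
}}

```text
time_s: 17.65
tool_pos: [523.5, 277.7, 37.3]
eef_rot: [-3.141, -0.0, 0.051]
ft_force: [-1.3, -0.9, 3.1]
grip_width: 33.8
grasp_force: 13.6
```

{"op": "jog_arm", "data": {
  "deltas": [
    {"sz":-0.006},
    {},
    {},
    {},
    {"sz":-0.2},
    {"sz":-0.6},
    {"sx":-0.2,"sz":-0.8},
    {"sx":-0.5,"sz":-0.8},
    {"sx":-0.5,"sz":-0.2},
    {},
    {},
    {}
  ],
  "finger_gap": 55
}}

```text
time_s: 18.85
tool_pos: [463.8, 274.5, 166.7]
eef_rot: [3.141, 0.001, 0.051]
ft_force: [-0.4, -0.2, -0.3]
grip_width: 55.3
grasp_force: 0.0
```

```bash
python3 - <<'E'
from seg import *
i,I=snap('p4')
u,v=proj(i,[525,278,30]).astype(int);P=(u-70,max(v-70,0),u+70,v+70);print(P)
cv2.imwrite("pics/p4c.png",cv2.resize(I[P[1]:P[3],P[0]:P[2],::-1],None,fx=4,fy=4,interpolation=cv2.INTER_CUBIC))
E
```

```text
p4 18.85 [463.8 274.5 166.7] [3.1411e+00 8.0000e-04 5.0600e-02]
(np.int64(245), np.int64(51), np.int64(385), np.int64(191))
```

View pics/p4c.png

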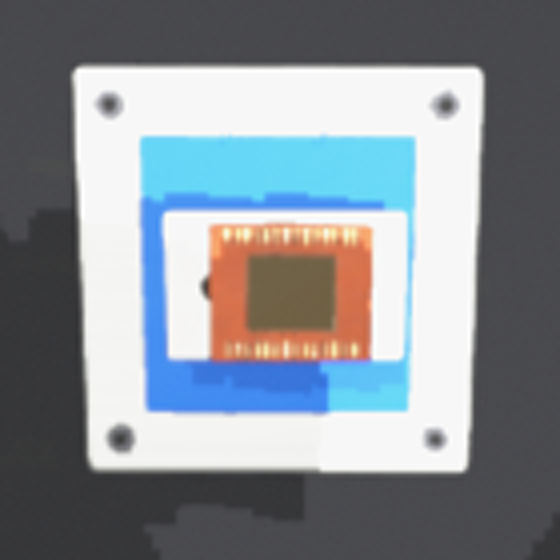

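The crop shows the carrier flat on the block, with its centre at (290,293) against the block's (285,285). I'll turn those into positions, and measure the brass weight from w1, w2 and w3.

```bash
python3 - <<'E'
from seg import *
i,I,o=load('p4')
f=lambda x,y:((x+.5)/4-.5+245,(y+.5)/4-.5+51)
def c(n,z,ps):
    k=np.array([at(i,*f(*p),z)[:2] for p in ps]);print(n,k.mean(0).round(1),[np.linalg.norm(k[a]-k[(a+1)%4]).round(1) for a in range(4)])
c("block",37,[(164,211),(407,211),(403,360),(168,360)])
c("carrier",43,[(209,226),(372,226),(371,361),(210,361)])
c("pad",12,[(141,137),(415,137),(408,411),(147,410)])
for t in("w2","w3"):
    i,I,o=load(t);u,v=proj(i,[550,-32,20]).astype(int);u-=0
    C=I[v-32:v+32,u-32:u+32,::-1];print(t,u-32,v-32);cv2.imwrite(f"pics/b{t}.png",C)
a=cv2.hconcat([cv2.imread("pics/bw2.png"),cv2.imread("pics/bw3.png")]);cv2.imwrite("pics/b.png",cv2.resize(a,None,fx=6,fy=6,interpolation=cv2.INTER_CUBIC))
E
```

```text
block [524.8 277.5] [np.float64(49.8), np.float64(30.3), np.float64(49.7), np.float64(30.3)]
carrier [523.6 276.5] [np.float64(32.8), np.float64(27.0), np.float64(33.3), np.float64(27.0)]
pad [525.  279.4] [np.float64(60.0), np.float64(60.2), np.float64(60.5), np.float64(59.9)]
w2 267 70
w3 484 95
```

View pics/b.png

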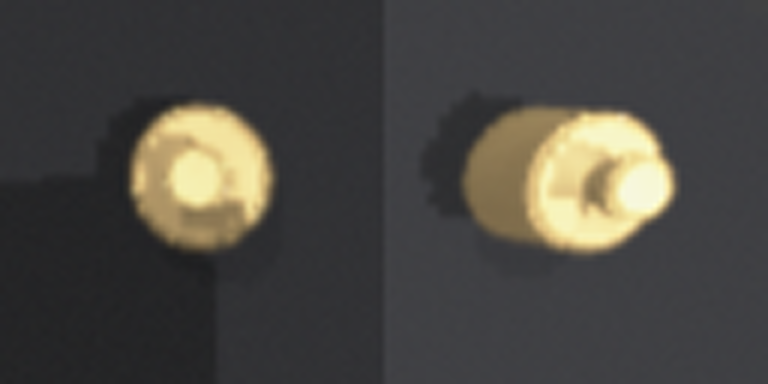

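In the crop, the w2 disc is centred at (202,176) with the knob at (196,180). In w3 the shoulder disc is at (592,181) with the knob at (640,186). I'll triangulate from these.

```bash
python3 - <<'E'
from seg import *
i2=load('w2')[0];i3=load('w3')[0]
g2=lambda x,y:(267+(x+.5)/6-.5,70+(y+.5)/6-.5)
g3=lambda x,y:(484+(x-384+.5)/6-.5,95+(y+.5)/6-.5)
for a,b in[((196,180),(640,186)),((203,176),(593,181))]:
    x,r=tri([ray(i2,*g2(*a)),ray(i3,*g3(*b))]);print(x.round(1),np.round(r,1))
print(at(i2,*g2(196,180),37),at(i2,*g2(203,176),22), at(i3,*g3(640,186),37))
E
```

```text
[552.9 -32.9  34. ] [0.5 0.5]
[553.1 -33.3  19.5] [0.1 0.1]
[552.40897927 -32.97823346  37.        ] [553.01261329 -33.40842621  22.        ] [553.59288473 -31.14995417  37.        ]
```

{"op": "jog_arm", "data": {
  "deltas": [
    {"sx":0.182,"sy":0.778},
    {"sx":0.182,"sy":0.778},
    {"sx":0.182,"sy":0.778},
    {"sx":0.182,"sy":0.778},
    {"sx":0.182,"sy":0.778},
    {"sx":0.182,"sy":0.778},
    {"sx":0.182,"sy":0.778},
    {"sx":0.182,"sy":0.778},
    {"sz":0.7},
    {"sz":0.7},
    {"sz":0.7},
    {},
    {},
    {}
  ],
  "finger_gap": 50
}}

```text
time_s: 20.3
tool_pos: [553.0, -32.6, 64.3]
eef_rot: [3.141, -0.002, 0.051]
ft_force: [0.3, 0.3, -0.1]
grip_width: 49.9
grasp_force: 0.0
```

The rows are not in the units I measure in: shifts go in shares of 50 mm and turns go in units of 0.25 rad. I convert before sending: 20 mm is 0.4, 25 mm is 0.5.

{"op": "jog_arm", "data": {
  "deltas": [
    {"sx":-0.008,"sz":0.4},
    {"sz":0.5},
    {"sz":0.32},
    {},
    {},
    {}
  ]
}}

```text
time_s: 20.9
tool_pos: [552.1, -32.5, 2.3]
eef_rot: [3.141, -0.001, 0.051]
ft_force: [-0.5, -0.6, -0.2]
grip_width: 49.8
grasp_force: 0.0
```

{"op": "jog_arm", "data": {
  "deltas": [
    {},
    {},
    {},
    {},
    {},
    {},
    {}
  ],
  "finger_gap": 15,
  "grip_n": 20
}}

```text
time_s: 21.6
tool_pos: [551.6, -32.5, 1.4]
eef_rot: [-3.142, -0.0, 0.051]
ft_force: [-0.4, 0.5, 1.8]
grip_width: 22.6
grasp_force: 20.0
```

{"op": "jog_arm", "data": {
  "deltas": [
    {"sz":-0.4},
    {"sz":-0.8},
    {"sz":-0.8},
    {"sz":-0.6},
    {},
    {},
    {}
  ]
}}

```text
time_s: 22.3
tool_pos: [551.0, -32.5, 129.7]
eef_rot: [-3.141, 0.002, 0.051]
ft_force: [-0.2, -0.2, -1.5]
grip_width: 22.6
grasp_force: 20.0
```

In the tool's units: -38.85 mm is -0.777, -1.6 mm is -0.032.

{"op": "jog_arm", "data": {
  "deltas": [
    {"sx":-0.032,"sy":-0.777},
    {"sx":-0.032,"sy":-0.777},
    {"sx":-0.032,"sy":-0.777},
    {"sx":-0.032,"sy":-0.777},
    {"sx":-0.032,"sy":-0.777},
    {"sx":-0.032,"sy":-0.777},
    {"sx":-0.032,"sy":-0.777},
    {"sx":-0.032,"sy":-0.777},
    {"sz":0.5},
    {"sz":0.5},
    {},
    {},
    {},
    {}
  ]
}}

```text
time_s: 23.7
tool_pos: [523.6, 277.3, 82.6]
eef_rot: [-3.141, -0.001, 0.05]
ft_force: [-0.1, -0.7, -1.2]
grip_width: 22.8
grasp_force: 20.0
```

In the tool's units: -0.7 mm is -0.014, 15 mm is 0.3.

{"op": "jog_arm", "data": {
  "deltas": [
    {"sx":-0.014,"sz":0.3},
    {"sz":0.24},
    {"sz":0.12},
    {"sz":0.06},
    {},
    {}
  ]
}}

```text
time_s: 24.3
tool_pos: [522.4, 277.3, 45.4]
eef_rot: [-3.141, -0.0, 0.051]
ft_force: [0.5, 0.7, -0.5]
grip_width: 22.7
grasp_force: 20.0
```

{"op": "jog_arm", "data": {
  "deltas": [
    {"sz":0.02},
    {},
    {}
  ]
}}

```text
time_s: 24.6
tool_pos: [522.4, 277.3, 44.5]
eef_rot: [-3.141, -0.0, 0.051]
ft_force: [0.3, 0.0, -0.4]
grip_width: 22.7
grasp_force: 20.0
```

{"op": "jog_arm", "data": {
  "deltas": [
    {"sz":0.012},
    {},
    {}
  ]
}}

```text
time_s: 24.9
tool_pos: [522.5, 277.3, 44.4]
eef_rot: [-3.141, -0.001, 0.051]
ft_force: [-1.9, 0.4, 6.1]
grip_width: 22.7
grasp_force: 20.0
```

{"op": "jog_arm", "data": {
  "deltas": [
    {"sz":0.012},
    {},
    {}
  ]
}}

```text
time_s: 25.2
tool_pos: [522.6, 277.3, 44.4]
eef_rot: [-3.141, -0.001, 0.051]
ft_force: [-4.5, -2.2, 11.8]
grip_width: 22.5
grasp_force: 20.0
```

{"op": "jog_arm", "data": {
  "deltas": [
    {"sz":-0.02},
    {},
    {}
  ]
}}

```text
time_s: 25.5
tool_pos: [522.5, 277.3, 44.4]
eef_rot: [-3.141, -0.0, 0.051]
ft_force: [-1.4, 0.3, 4.6]
grip_width: 23.0
grasp_force: 20.0
```

{"op": "jog_arm", "data": {
  "deltas": [
    {},
    {},
    {},
    {"sz":-0.2},
    {"sz":-0.7},
    {"sz":-0.8},
    {"sz":-0.8},
    {"sx":-0.6},
    {"sx":-0.6},
    {},
    {},
    {}
  ],
  "finger_gap": 48
}}

```text
time_s: 26.7
tool_pos: [462.9, 274.2, 169.5]
eef_rot: [-3.141, -0.0, 0.051]
ft_force: [1.2, -0.3, -0.2]
grip_width: 47.5
grasp_force: 0.0
```

```bash
python3 - <<'E'
from seg import *
i,I=snap('p5')
u,v=proj(i,[525,278,40]).astype(int);P=(u-70,max(v-70,0),u+70,v+70);print(P)
cv2.imwrite("pics/p5c.png",cv2.resize(I[P[1]:P[3],P[0]:P[2],::-1],None,fx=4,fy=4,interpolation=cv2.INTER_CUBIC))
E
```

```text
p5 26.7 [462.9 274.2 169.5] [-3.1414e+00 -5.0000e-04  5.0700e-02]
(np.int64(245), np.int64(51), np.int64(385), np.int64(191))
```

View pics/p5c.png

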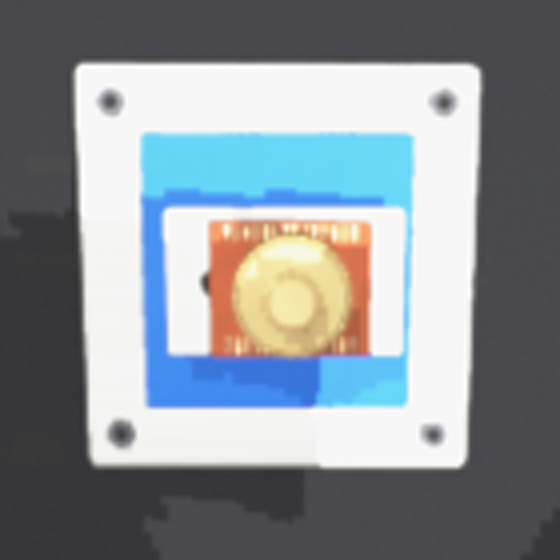

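The crop shows the brass weight upright on the carrier, with the disc at (293,294) and the carrier centre at (290,289). Next is the gel box: I'll turn here, then reach outward.

In the tool's units: -0.138 rad is -0.552.

{"op": "jog_arm", "data": {
  "deltas": [
    {"az":-0.552},
    {"az":-0.552},
    {"az":-0.552},
    {"az":-0.552},
    {"az":-0.552},
    {"az":-0.552},
    {"az":-0.552},
    {"az":-0.552},
    {"az":-0.552},
    {"az":-0.552},
    {"az":-0.552},
    {"az":-0.552},
    {"az":-0.552},
    {"az":-0.552},
    {"az":-0.552},
    {}
  ],
  "finger_gap": 75
}}

```text
time_s: 28.35
tool_pos: [462.9, 274.1, 168.9]
eef_rot: [-3.141, 0.0, 2.123]
ft_force: [0.6, -0.8, -0.8]
grip_width: 74.7
grasp_force: 0.0
```

{"op": "jog_arm", "data": {
  "deltas": [
    {"sx":-0.762,"sy":0.324},
    {"sx":-0.762,"sy":0.324},
    {"sx":-0.762,"sy":0.324},
    {"sx":-0.762,"sy":0.324},
    {"sx":-0.762,"sy":0.324},
    {"sz":0.7},
    {"sz":0.7},
    {"sz":0.7},
    {"sz":0.4},
    {},
    {},
    {}
  ]
}}

```text
time_s: 29.55
tool_pos: [632.0, 154.2, 45.9]
eef_rot: [3.14, 0.001, 2.119]
ft_force: [0.7, 0.6, -0.3]
grip_width: 75.0
grasp_force: 0.0
```

{"op": "jog_arm", "data": {
  "deltas": [
    {"sz":0.4},
    {"sz":0.3},
    {"sz":0.16},
    {},
    {},
    {}
  ]
}}

```text
time_s: 30.15
tool_pos: [631.2, 154.2, 1.5]
eef_rot: [3.141, 0.0, 2.121]
ft_force: [-0.6, -0.6, 0.1]
grip_width: 75.1
grasp_force: 0.0
```

{"op": "jog_arm", "data": {
  "deltas": [
    {},
    {},
    {},
    {},
    {},
    {},
    {}
  ],
  "finger_gap": 35,
  "grip_n": 12
}}

```text
time_s: 30.85
tool_pos: [631.0, 154.1, 1.2]
eef_rot: [-3.142, -0.0, 2.121]
ft_force: [-0.3, 0.1, 0.5]
grip_width: 45.6
grasp_force: 12.0
```

{"op": "jog_arm", "data": {
  "deltas": [
    {"sz":-0.4},
    {"sz":-0.8},
    {"sz":-0.8},
    {"sz":-0.6},
    {},
    {},
    {}
  ]
}}

```text
time_s: 31.55
tool_pos: [630.5, 154.0, 129.7]
eef_rot: [-3.14, -0.001, 2.121]
ft_force: [-0.4, 0.6, -0.6]
grip_width: 45.4
grasp_force: 12.0
```

In the tool's units: -36.9 mm is -0.738, -35.6 mm is -0.712, 0.1287 rad is 0.5148.

{"op": "jog_arm", "data": {
  "deltas": [
    {"sx":0.452,"sy":-0.738},
    {"sx":0.452,"sy":-0.738},
    {"sx":0.452,"sy":-0.738},
    {"sx":-0.712,"sy":-0.484},
    {"sx":-0.712,"sy":-0.484},
    {"sx":-0.712,"sy":-0.484},
    {"sx":-0.712,"sy":-0.484},
    {"sx":-0.712,"sy":-0.484},
    {"sx":-0.712,"sy":-0.484},
    {"sx":-0.712,"sy":-0.484},
    {"sx":-0.712,"sy":-0.484},
    {"az":0.5148},
    {"az":0.5148},
    {"az":0.5148},
    {"sz":0.6},
    {"sz":0.6},
    {},
    {},
    {}
  ]
}}

```text
time_s: 33.45
tool_pos: [485.6, -190.1, 72.5]
eef_rot: [3.141, 0.001, 1.735]
ft_force: [0.6, -0.0, 0.4]
grip_width: 45.9
grasp_force: 12.0
```

```bash
python3 - <<'E'
from seg import *
i,I=snap('p6')
print(proj(i,[484.5,-190.5,10]).round(),proj(i,[484,-190,74]).round())
# steel weight from w3 and p3: shoulder/knob, brightness masks
for t in("w3","p3","p5"):
    j,K,_=load(t);u,v=proj(j,[638,273,20]).astype(int);print(t,u,v)
E
```

```text
p6 33.45 [ 485.6 -190.1   72.5] [3.1406e+00 7.0000e-04 1.7348e+00]
[316. 217.] [315. 257.]
w3 213 33
p3 331 40
p5 328 -25
```

```bash
python3 - <<'E'
from seg import *
i,I,o=load('p6');h=cv2.cvtColor(I,cv2.COLOR_RGB2HSV).astype(int)
m=(h[...,0]>20)&(h[...,0]<40)&(h[...,1]>120)&(h[...,2]>90); m[240:]=0; m[:130]=0;m[:,:200]=0;m[:,430:]=0
ex=np.array([np.cos(np.radians(9.4)),np.sin(np.radians(9.4)),0]);ey=np.array([-ex[1],ex[0],0])
for v in range(130,240,6):
    c=np.where(m[v])[0]
    if len(c)>20: a,b=at(i,c[0]-.5,v,12),at(i,c[-1]+.5,v,12); print(v,c[0],c[-1],np.linalg.norm(a-b).round(1),((a+b)/2).round(1))
rows=np.where(m.sum(1)>40)[0]; 
e=at(i,316,rows[0]-.5,12);print("far edge",rows[0],e.round(1),"centre", (e-31*ey).round(1),(e-30*ey).round(1))
E
```

```text
172 271 360 59.7 [ 479.  -158.8   12. ]
178 271 361 60.7 [ 480.  -162.8   12. ]
184 271 361 61.0 [ 480.7 -166.8   12. ]
190 271 360 60.6 [ 481. -171.   12.]
196 272 360 60.3 [ 482.  -175.1   12. ]
202 272 360 60.6 [ 482.7 -179.3   12. ]
208 272 360 60.9 [ 483.4 -183.5   12. ]
214 272 359 60.5 [ 483.8 -187.8   12. ]
far edge 172 [ 479.3 -158.4   12. ] centre [ 484.3 -189.    12. ] [ 484.2 -188.    12. ]
```

{"op": "jog_arm", "data": {
  "deltas": [
    {"sx":0.012,"sy":-0.028,"sz":0.4},
    {"sz":0.4},
    {"sz":0.2},
    {"sz":0.1},
    {"sz":0.04},
    {},
    {}
  ]
}}

```text
time_s: 34.2
tool_pos: [484.0, -189.8, 15.0]
eef_rot: [3.141, 0.001, 1.735]
ft_force: [-0.4, -0.7, -0.4]
grip_width: 45.9
grasp_force: 12.0
```

{"op": "jog_arm", "data": {
  "deltas": [
    {"sz":0.02},
    {"sz":0.014},
    {},
    {}
  ]
}}

```text
time_s: 34.6
tool_pos: [483.8, -189.7, 13.1]
eef_rot: [3.141, 0.0, 1.735]
ft_force: [-1.5, 1.1, 5.2]
grip_width: 45.7
grasp_force: 12.0
```

{"op": "jog_arm", "data": {
  "deltas": [
    {"sz":-0.01},
    {},
    {},
    {"sz":-0.2},
    {"sz":-0.6},
    {"sz":-0.8},
    {"sz":-0.8},
    {"sz":-0.8},
    {}
  ],
  "finger_gap": 72
}}

```text
time_s: 35.5
tool_pos: [485.2, -190.3, 179.5]
eef_rot: [3.135, 0.004, 1.735]
ft_force: [0.3, -0.9, -0.3]
grip_width: 72.2
grasp_force: 0.0
```

{"op": "jog_arm", "data": {
  "deltas": [
    {"az":0.5712},
    {"az":0.5712},
    {"az":0.5712},
    {"az":0.5712},
    {"az":0.5712},
    {"az":0.5712},
    {"az":0.5712},
    {"az":0.5712},
    {"az":0.5712},
    {"az":0.5712},
    {"az":0.5712},
    {"sx":-0.6},
    {"sx":-0.6},
    {},
    {},
    {}
  ]
}}

```text
time_s: 37.1
tool_pos: [424.8, -199.3, 173.0]
eef_rot: [-3.142, -0.0, 0.164]
ft_force: [-0.1, -0.6, -0.0]
grip_width: 71.9
grasp_force: 0.0
```

```bash
cat > m.py <<'E'
from seg import *
import sys
i,I=snap(sys.argv[1]);h=cv2.cvtColor(I,cv2.COLOR_RGB2HSV)
u,v=proj(i,[484.5,-190,12]).astype(int);P=(u-70,max(v-70,0),u+70,v+70)
r=metric(i,quad(I,P,lambda h,s,v:v>120),10);print("plate",np.round(r[0],1),np.round(r[1],1),round(r[2],1))
Q=(u-38,v-38,u+38,v+38)
c=I[v-70:v+70,u-70:u+70];print(P,cv2.cvtColor(I[v-2:v+3,u-2:u+3],cv2.COLOR_RGB2HSV).reshape(-1,3).mean(0).round())
r=metric(i,quad(I,Q,lambda h,s,v:s<90),27);print("box",np.round(r[0],1),np.round(r[1],1),round(r[2],1))
E
python3 m.py p7
python3 - <<'E'
from seg import *
# steel weight silhouettes by brightness in w3 and p3
for t in("w3","p3"):
    i,I,_=load(t);u,v=proj(i,[638,273,20]).astype(int)
    q=quad(I,(u-32,max(v-38,0),u+40,v+38),lambda h,s,v:v>215);(c,r)=cv2.minEnclosingCircle(q.astype(np.float32));print(t,np.round(c,1),round(r,1),"at z=18",at(i,*c,18).round(1), "min/max",q.min(0),q.max(0))
E
```

```text
p7 37.1 [ 424.8 -199.3  173. ] [-3.1416e+00 -2.0000e-04  1.6400e-01]
plate [ 484.1 -189.7] [90.2 90.2] 9.5
(np.int64(246), np.int64(50), np.int64(386), np.int64(190)) [ 17.   1. 234.]
box [ 485.3 -188.7] [64.1 67.8] 9.5
w3 [211.4  28.3] 17.9 at z=18 [642.9 275.5  18. ] min/max [196  11] [228  46]
p3 [326.3  31.9] 28.1 at z=18 [643.1 276.1  18. ] min/max [302   4] [352  60]
```

In the tool's units: -43.2 mm is -0.864, 20.7 mm is 0.414.

{"op": "jog_arm", "data": {
  "deltas": [
    {"sx":0.414,"sy":-0.864},
    {"sx":0.414,"sy":-0.864},
    {"sx":0.414,"sy":-0.864},
    {"sx":0.414,"sy":-0.864},
    {"sx":0.414,"sy":-0.864},
    {"sx":0.414,"sy":-0.864},
    {"sx":0.414,"sy":-0.864},
    {"sx":0.414,"sy":-0.864},
    {"sx":0.414,"sy":-0.864},
    {"sx":0.414,"sy":-0.864},
    {},
    {},
    {}
  ],
  "finger_gap": 60
}}

```text
time_s: 38.45
tool_pos: [558.0, 260.2, 172.6]
eef_rot: [3.141, 0.001, 0.164]
ft_force: [0.5, -0.3, 0.9]
grip_width: 59.7
grasp_force: 0.0
```

```bash
cat > m2.py <<'E'
from seg import *
import sys
i,I,o=load(sys.argv[1]);u,v=proj(i,[484.5,-190,27]).astype(int);h=cv2.cvtColor(I,cv2.COLOR_RGB2HSV).astype(int)
y=((h[...,0]>20)&(h[...,0]<40)&(h[...,1]>90)).astype(np.uint8)
w=y[v-60:v+60,u-60:u+60]*255
cs,hi=cv2.findContours(w,cv2.RETR_CCOMP,cv2.CHAIN_APPROX_NONE)
for c,k in zip(cs,hi[0]):
    if cv2.contourArea(c)>800:
        for z in (12,27):
            r=metric(i,c[:,0]+[u-60,v-60],z);print("outer" if k[3]<0 else "hole",z,np.round(r[0],1),np.round(r[1],1),round(r[2],1))
E
python3 m2.py p7
python3 - <<'E'
from seg import *
i,I=snap('s1');u,v=proj(i,[638,274,20]).astype(int);print(u,v,i["T"][:3,3] if hasattr(i["T"],"shape") else "")
for th in(90,150,200):
    q=quad(I,(u-45,v-45,u+45,v+45),lambda h,s,v:v>th);(c,r)=cv2.minEnclosingCircle(q.astype(np.float32));e=cv2.fitEllipse(q.astype(np.float32));print(th,np.round(c,1),round(r,1),at(i,*c,18).round(1),np.round(e[0],1),np.round(e[1],1),at(i,*e[0],18).round(1))
E
```

```text
outer 12 [ 483.8 -189.4] [60.1 60.6] 9.5
outer 27 [ 484.7 -189.3] [57.4 57.8] 9.5
hole 12 [ 483.1 -191.2] [48.6 49.3] 9.5
hole 27 [ 484.  -191.1] [46.3 47. ] 9.5
s1 38.45 [558.  260.2 172.6] [3.1413e+00 6.0000e-04 1.6380e-01]
315 97 [637.20341823 272.21752183 336.89987893]
90 [314.5  96.5] 62.9 [638.3 274.8  18. ] [325.   86.8] [ 97.2 131.8] [647.9 267.   18. ]
150 [314.  90.] 19.2 [643.6 276.2  18. ] [314.5  90.1] [36.6 38. ] [643.6 275.7  18. ]
200 [314.5  90. ] 18.6 [643.7 275.7  18. ] [314.6  90. ] [35.6 37.1] [643.7 275.7  18. ]
```

{"op": "jog_arm", "data": {
  "deltas": [
    {"sx":0.864,"sy":-0.016},
    {"sx":0.864,"sy":-0.016},
    {"sz":0.7},
    {"sz":0.7},
    {"sz":0.7},
    {},
    {},
    {}
  ]
}}

```text
time_s: 39.3
tool_pos: [644.1, 276.2, 70.9]
eef_rot: [-3.141, -0.003, 0.163]
ft_force: [0.6, 0.0, 1.6]
grip_width: 60.0
grasp_force: 0.0
```

{"op": "jog_arm", "data": {
  "deltas": [
    {"sx":-0.016,"sz":0.5},
    {"sz":0.5},
    {"sz":0.34},
    {},
    {},
    {}
  ]
}}

```text
time_s: 39.9
tool_pos: [642.8, 276.3, 2.1]
eef_rot: [-3.141, -0.001, 0.164]
ft_force: [0.3, -0.5, -0.4]
grip_width: 60.2
grasp_force: 0.0
```

{"op": "jog_arm", "data": {
  "deltas": [
    {},
    {},
    {},
    {},
    {},
    {},
    {}
  ],
  "finger_gap": 20,
  "grip_n": 22
}}

```text
time_s: 40.6
tool_pos: [642.3, 276.2, 1.0]
eef_rot: [-3.142, -0.0, 0.164]
ft_force: [-0.6, 0.0, 1.3]
grip_width: 31.2
grasp_force: 22.0
```

{"op": "jog_arm", "data": {
  "deltas": [
    {"sz":-0.4},
    {"sz":-0.8},
    {"sz":-0.8},
    {"sz":-0.8},
    {},
    {},
    {}
  ]
}}

```text
time_s: 41.3
tool_pos: [641.7, 275.9, 139.2]
eef_rot: [3.141, 0.002, 0.164]
ft_force: [0.8, -0.5, -1.2]
grip_width: 31.0
grasp_force: 22.0
```

{"op": "jog_arm", "data": {
  "deltas": [
    {"sx":-0.812},
    {"sx":-0.812},
    {"sx":-0.812},
    {"sx":-0.223,"sy":0.8688},
    {"sx":-0.223,"sy":0.8688},
    {"sx":-0.223,"sy":0.8688},
    {"sx":-0.223,"sy":0.8688},
    {"sx":-0.223,"sy":0.8688},
    {"sx":-0.223,"sy":0.8688},
    {"sx":-0.223,"sy":0.8688},
    {"sx":-0.223,"sy":0.8688},
    {"sx":-0.223,"sy":0.8688},
    {"sx":-0.223,"sy":0.8688},
    {"sz":0.8},
    {"sz":0.8},
    {},
    {},
    {}
  ]
}}

```text
time_s: 43.1
tool_pos: [483.8, -190.5, 62.8]
eef_rot: [3.141, -0.002, 0.164]
ft_force: [0.4, -0.4, -1.0]
grip_width: 31.2
grasp_force: 22.0
```

Contact is expected at a TCP height of about 28.

In the tool's units: 18 mm is 0.36, 10 mm is 0.2.

{"op": "jog_arm", "data": {
  "deltas": [
    {"sx":-0.014,"sz":0.36},
    {"sz":0.2},
    {"sz":0.08},
    {},
    {},
    {}
  ]
}}

```text
time_s: 43.7
tool_pos: [482.6, -190.7, 29.6]
eef_rot: [3.141, -0.001, 0.164]
ft_force: [-0.2, -0.6, -1.1]
grip_width: 31.0
grasp_force: 22.0
```

{"op": "jog_arm", "data": {
  "deltas": [
    {"sz":0.02},
    {"sz":0.01},
    {},
    {}
  ]
}}

```text
time_s: 44.1
tool_pos: [482.6, -190.7, 28.2]
eef_rot: [3.141, -0.001, 0.164]
ft_force: [-2.2, 0.2, 6.5]
grip_width: 31.2
grasp_force: 22.0
```

{"op": "jog_arm", "data": {
  "deltas": [
    {"sz":0.014},
    {},
    {}
  ]
}}

```text
time_s: 44.4
tool_pos: [482.6, -190.7, 28.2]
eef_rot: [3.141, -0.001, 0.164]
ft_force: [-6.9, 1.7, 14.9]
grip_width: 31.0
grasp_force: 22.0
```

In the tool's units: -1.2 mm is -0.024.

{"op": "jog_arm", "data": {
  "deltas": [
    {"sz":-0.024},
    {},
    {}
  ]
}}

```text
time_s: 44.7
tool_pos: [482.5, -190.7, 28.2]
eef_rot: [3.141, -0.0, 0.164]
ft_force: [-1.3, 0.6, 5.0]
grip_width: 31.2
grasp_force: 22.0
```

{"op": "jog_arm", "data": {
  "deltas": [
    {},
    {},
    {},
    {"sz":-0.2},
    {"sz":-0.7},
    {"sz":-0.8},
    {"sz":-0.8},
    {"sz":-0.4},
    {"sx":-0.6},
    {"sx":-0.6},
    {},
    {},
    {}
  ],
  "finger_gap": 60
}}

```text
time_s: 46.0
tool_pos: [423.6, -200.4, 173.3]
eef_rot: [3.141, -0.0, 0.164]
ft_force: [-0.2, -0.6, 0.1]
grip_width: 60.0
grasp_force: 0.0
```

```bash
python3 m.py p8; python3 m2.py p8; python3 - <<'E'
from seg import *
i,I,o=load("p8");T=capture("top")
u,v=proj(i,[484.5,-190,25]).astype(int);a=cv2.resize(I[v-60:v+60,u-60:u+60,::-1],(400,400),interpolation=cv2.INTER_CUBIC);print(u-60,v-60)
b=cv2.resize(T[135:275,165:445,::-1],(800,400))[:,:];b=cv2.resize(T[140:265,165:450,::-1],None,fx=1.4,fy=1.4)
t=np.zeros((400,400,3),np.uint8);t[:b.shape[0],:399]=b[:400,:399]
j=camera_info("top");uu,vv=proj(j,[524,277,50]).astype(int);c=cv2.resize(T[vv-25:vv+25,uu-25:uu+25,::-1],(200,200));t[195:395,:200]=c
cv2.imwrite("pics/fin.png",np.hstack([a,t]))
E
```

```text
p8 46.0 [ 423.6 -200.4  173.3] [ 3.1414e+00 -3.0000e-04  1.6400e-01]
plate [ 484.1 -189.7] [89.1 90.2] 9.5
(np.int64(245), np.int64(49), np.int64(385), np.int64(189)) [ 38.   1. 245.]
box [ 484.8 -188.8] [64.1 67.8] 9.5
outer 12 [ 484.3 -189.3] [60.  60.5] 9.5
outer 27 [ 485.1 -189.2] [57.2 57.7] 9.5
hole 12 [ 483.5 -191.1] [48.5 49.3] 9.5
hole 27 [ 484.4 -191. ] [46.2 47. ] 9.5
255 60
```

View pics/fin.png

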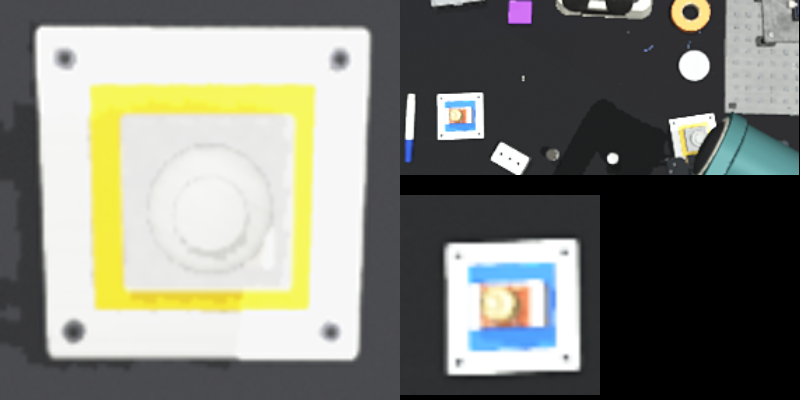

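The final picture shows the steel weight upright on the gel box, with its disc at (210,208) and the box centre at (208,203). The blue stack is still standing, and the vials and dish are in place. Handing in.

```bash
python3 -c "
from workcell import env
print(env.close_job())"
```

```text
the job is handed in; nothing more can be done
None
```

Job handed in at about 46 s: both stacks are standing, each piece within about 2 mm of centre by the wrist camera, with the vials and dish untouched; no verdict was returned.

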